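# Skim along the curved vial tray and fold its flip lids shut

### The job

Run your fingertips lightly along the curved row of blue flip lids, from the red-striped end to the other end, skimming just above the level of the shut lids so that the five lids fold flat shut one after another. Push gently and do not pick anything up: the tray stays where it stands. Leave the orange-lidded tray open and everything else undisturbed, and finish clear.

Things in the scene. Friction and masses are not known exactly. Their poses are not given: they have to be found in the camera images.
- blue_tray: loose curved aluminium tray (about 0.9 kg, rubber feet) with five BLUE flip lids standing open; arc of 160 mm centre-line radius, 185 long, 46 across, metal top 40 above the bench. Origin: centre of its underside, under the middle of the centre line. x points to the convex side; the row runs from the red-striped end (-y) to +y; the arc's centre is 160 mm from the origin along -x
- orange_tray: an identical tray with ORANGE flip lids standing open: leave alone. Same origin and axes as the blue tray.
- blue_seat1 (a point): point on the blue tray at the centre of the top of lid 1 (counted from the red end) as it lies when shut: 14 mm past its hinge along the row, 45 mm above the bench; fixed to the tray, it does not move with the lid. Its axes are the tray's. Lids 1 to 5 have their hinges on the centre line at -0.5, -0.3, -0.1, 0.1, 0.3 rad about the arc's centre (0 = tray +x, positive to +y)
- blue_seat2 (a point): (as blue_seat1, for lid 2) 14 mm past its hinge along the row, 45 mm above the bench, fixed to the tray. Fingertips that pass along the centre line 1 to 5 mm above this height fold each lid down; lower ones bear on the hinges and shut lids and shove the tray along
- blue_seat3 (a point): point on the blue tray at the centre of the top of lid 3 (counted from the red end) as it lies when shut: 14 mm past its hinge along the row, 45 mm above the bench; fixed to the tray, it does not move with the lid. Its axes are the tray's
- blue_seat4 (a point): point on the blue tray at the centre of the top of lid 4 (counted from the red end) as it lies when shut: 14 mm past its hinge along the row, 45 mm above the bench; fixed to the tray, it does not move with the lid. Its axes are the tray's
- blue_seat5 (a point): point on the blue tray at the centre of the top of lid 5 (counted from the red end) as it lies when shut: 14 mm past its hinge along the row, 45 mm above the bench; fixed to the tray, it does not move with the lid. Its axes are the tray's
- blue_lid1 (a joint): hinge angle (rad) of the first blue lid from the red end: 0 flat shut, 1.57 upright, 1.75 open stop. Lid: 28 mm across the row, 29 along it, 3 thick, hinged at its edge nearest the red end, axis 42.5 above the bench, square to the row. Starts 1.25 to 1.7, folds away from the red end, stays where left (stiff hinge, 6 mN m). Upright it reaches 72 mm up; shut, its top is at 45
- blue_lid2 (a joint): hinge angle in rad of flip lid 2 of the blue tray, counted from the red-striped end: 0 = flat shut, about 1.57 = upright, 1.75 = open stop (leaning back towards the red end)
- blue_lid3 (a joint): hinge angle in rad of flip lid 3 of the blue tray, counted from the red-striped end: 0 = flat shut, about 1.57 = upright, 1.75 = open stop (leaning back towards the red end)
- blue_lid4 (a joint): hinge angle in rad of flip lid 4 of the blue tray, counted from the red-striped end: 0 = flat shut, about 1.57 = upright, 1.75 = open stop (leaning back towards the red end)
- blue_lid5 (a joint): hinge angle in rad of flip lid 5 of the blue tray, counted from the red-striped end: 0 = flat shut, about 1.57 = upright, 1.75 = open stop (leaning back towards the red end)
- orange_lid1 (a joint): hinge angle in rad of flip lid 1 of the orange tray, counted from the red-striped end: 0 = flat shut, about 1.57 = upright, 1.75 = open stop (leaning back towards the red end)
- orange_lid2 (a joint): hinge angle in rad of flip lid 2 of the orange tray, counted from the red-striped end: 0 = flat shut, about 1.57 = upright, 1.75 = open stop (leaning back towards the red end)
- orange_lid3 (a joint): hinge angle in rad of flip lid 3 of the orange tray, counted from the red-striped end: 0 = flat shut, about 1.57 = upright, 1.75 = open stop (leaning back towards the red end)
- orange_lid4 (a joint): hinge angle in rad of flip lid 4 of the orange tray, counted from the red-striped end: 0 = flat shut, about 1.57 = upright, 1.75 = open stop (leaning back towards the red end)
- orange_lid5 (a joint): hinge angle in rad of flip lid 5 of the orange tray, counted from the red-striped end: 0 = flat shut, about 1.57 = upright, 1.75 = open stop (leaning back towards the red end)
- green_pen: green pen with a black cap end, 126 long, 13 high, lying between the two trays (sizes in mm); origin at its underside, mid-length; a bystander
- brass_pen: brass-coloured pen, 126 long, 13 high, lying at the front left (sizes in mm); origin at its underside, mid-length; a bystander
- small_vial: small closed glass vial, 24 diameter, 45 high, standing in front (sizes in mm); origin at its underside; a bystander
- beaker: open glass beaker, 68 diameter, 85 high, behind the trays in the middle (sizes in mm); origin at its underside; a bystander
- amber_bottle: amber bottle, 68 diameter, 140 high, behind on the left (sizes in mm); origin at its underside; a bystander
- conical_flask: greenish conical flask, 80 diameter, 100 high, behind on the right (sizes in mm); origin at its underside; a bystander
- spatula: steel spatula, 170 long, lying at the front right (sizes in mm); origin at its underside; a bystander
Mind the look-alikes: they are no part of the job. What is shaped like the blue_tray but purple is not meant.

How it is judged:
By the outcome, as a careful person would: the job done as asked, in the order asked, and still so for the second after the job is handed in, with the robot touching nothing.
It also fails if it takes over 48 s, if anything falls off the work surface, if the arm or the gripper's body presses on something with over 40 N, if the wrist force passes 120 N, or if a joint passes its speed limit or range.

### The arm

A 7-joint arm with a two-finger parallel gripper is mounted at the origin on the work surface. World frame = base frame: x ahead of the robot, y to its left, z up, the work surface at z = 0. Lengths are in m, angles in rad, forces in N, time in s.
With the tool pointing down it reaches from about 0.425 to 0.95 m from the base axis. Payload 4.7 kg.
Tool frame: the origin (TCP) lies at the very end of the fingers, on their centre line; the grasp point (between the pads) lies 19 mm behind it (tcp_to_grasp is the distance from the TCP to the grasp point, in m); x points along the fingers, z is the direction in which the jaws open and shut, and the axes are right-handed (so a half turn about x gives the same grasp; the last joint's range is limited). The gripper opens to 87 mm and grips with 3 to 60 N. Pads are 19 mm wide; open, the fingers measure 117 mm over their backs; the gripper's body (75 mm by 190 mm) begins 51 mm behind the grasp point.
Start: joints at [-1.37, 0.469, -0.049, 1.532, 0.024, 1.141, -0.082], TCP at [0.154, 0.657, 0.223] pointing down, gripper open.
Joint ranges: [-2.59, 2.59], [-0.33, 1.99], [-1.39, 1.29], [0.1, 2.45], [-1.04, 4.18], [0.21, 1.99], [-2.66, 2.66]. Speed limits (rad/s): [2.57, 2.57, 3.14, 3.14, 3.14, 3.14, 3.14].

### API

Orientations are given as a unit quaternion [x, y, z, w].
In Python, from workcell import * gives the robot as it stands.
- The arm moves only by the tool step_arm, never from a script. Its argument "plan" is a list of rows, each a list of 3 entries, a list of its own where there are three numbers: the opening, from -1 (shut) to 1 (fully open), then the shift along the tool's x, y, z scaled (see below), then the turn, a rotation vector about the tool's x, y, z scaled (see below). A call has 1 to 5 rows; each row is the pose to reach, as a shift and turn from the pose commanded when the call began, along the tool's axes at that moment; what a row does not reach only later rows make up. The controller multiplies each number of a shift by 0.5 m and each number of a turn by 2 rad. A row lasts 1/10 s, in which the tool goes at most 50 mm and 8.59 degrees, less where a joint would pass 70% of its speed; a pose out of reach is approached as far as the arm can. A call with a number of a shift or a turn outside -1 to 1 is refused whole. A call with a gripper value outside its range is refused whole. The fingers move at their own pace and stop on an object; "squeeze" is the grip in N (left out, the last holds). Time passes only in rows, so rows that repeat a pose let the fingers close. It gives the time, the measured TCP pose, the force and the opening at its end, in the units of the state.
- state(): the state, without advancing time (a new reading comes with each control period).
- snapshot(name): name is "side" or "top" or "wrist"; returns a dict with "color" (384x512x3 uint8, red, green, blue), "z_map" (384x512 float32, m along the optical axis (not along the pixel's ray), 0 where there is no reading), "fx", "fy", "cx", "cy" (pixels), "T" (4x4, takes a point from camera to world coordinates). Camera axes: x right, y down, z forward; pixel columns grow to the right and rows downward; lengths in m; the calibration is good to about 2 mm. A picture is of the moment at which its call begins.
- hand_in(): hands the job in, once; it reports no verdict.
Trained networks look in a picture, given as the dict that the camera call returned (one of the last four; its "shot" number tells which), for a name from the list of things; names that differ only in an ending like _2 or _b are one class to them, and where a whole thing is asked for, a point or a joint stands for the part that bears it (a point fixed in the world has none). Each returns a list of dicts, best first, with "conf" (0 to 1); they miss things now and then, are a little off and sometimes report something else, mostly with a low value. They report only what shows in the picture. A call takes as long as a camera call. They do not tell look-alikes from the thing itself.
- masks_of(label, picture): "pixels" (384x512 bool, what is visible of it) and "box" ([left, top, right, bottom] in pixels, round what is visible of it).
- place_of(label, picture): "xy" ([column, row] in pixels: a listed point, or the origin of a listed thing).
The state is a dict: "time": time; "qpos": joint angles; "joint_velocities": joint speeds; "joint_torque": joint torques, N m; "tcp_pos": TCP position; "ee_rot": TCP orientation; "force": force on the tool from outside, world axes, zero at the start; "torque": the same for the moment, N m; "gripper_width": finger opening in m.
Only numpy, scipy, OpenCV 4.12 (cv2) and the standard library are available. Lean on these libraries where they do the work, as an engineer would, in place of code of your own. Each camera call takes 0.05 s, during which the arm holds its last target.

## Working session

There is one attempt and no reset: what is moved stays moved. The work goes in short steps, Python scripts to look and compute and a tool call to move; the robot and the scene stay as the last step left them, time stands still between calls to the robot, and variables do not carry over. Pictures are saved under pics/ and viewed, and the job is handed in when it is done.

Besides the shell and the picture viewer there is one more tool, called after "Emit:" by a JSON object that holds its "method" and its "body", one argument or row to a line. step_arm: Moves the arm, as the interface text tells. Shifts and turns lie within -1 to 1; 1 stands for 0.5 m of shift or 2 rad of turn. Its arguments: {"type":"object","properties":{"plan":{"type":"array","items":{"type":"array"}},"squeeze":{"type":"number"}},"required":["plan"]}

```bash
mkdir -p pics
python3 - <<'E'
from workcell import *
import cv2,numpy as np,pickle
s=state();print(s)
for n in ["top","side"]:
    p=snapshot(n);cv2.imwrite(f"pics/{n}0.png",p["color"][:,:,::-1])
    pickle.dump(p,open(f"{n}0.pkl","wb"))
    print(n,p["fx"],p["cx"],p["cy"],np.round(p["T"],3).tolist())
    for l in ["blue_tray","blue_seat1","blue_seat2","blue_seat3","blue_seat4","blue_seat5","orange_tray","green_pen"]:
        print(l,[(np.round(d["xy"],1).tolist(),round(d["conf"],2)) for d in place_of(l,p)])
E
```

```text
{'time': 0.0, 'qpos': array([-1.36994913,  0.46944677, -0.04863195,  1.53364402,  0.02408001,
        1.14099168, -0.08232178]), 'joint_velocities': array([ 2.03936011e-04, -1.97701286e-03,  7.97347299e-05,  4.57508276e-04,
       -5.97404333e-04, -7.53291124e-04, -1.15962591e-03]), 'joint_torque': array([-2.21752266e-04, -5.07971978e+01, -8.09312565e-02, -2.36159742e+01,
       -6.13800413e-02,  3.80783994e-02,  1.78338605e-04]), 'tcp_pos': array([0.1535488 , 0.65671175, 0.22151707]), 'ee_rot': array([-0.43983088,  0.55452798,  0.4389754 ,  0.55348723]), 'force': array([-0.0900129 , -0.46835882, -0.3836317 ]), 'torque': array([-0.00104292,  0.0337359 , -0.01195877]), 'gripper_width': 0.08700813345769684}
top 363.96437118478264 249.58243013747654 191.42261866343077 [[-0.017, -0.988, 0.155, 0.395], [-1.0, 0.02, 0.02, -0.148], [-0.023, -0.155, -0.988, 1.166], [0.0, 0.0, 0.0, 1.0]]
blue_tray [([390.6, 257.9], 0.89), ([295.3, 199.7], 0.62), ([270.1, 193.9], 0.57), ([302.7, 260.1], 0.45)]
blue_seat1 [([414.6, 265.3], 0.97), ([275.0, 191.6], 0.92), ([252.9, 198.1], 0.91), ([382.6, 239.9], 
[... 2238 characters left out ...]
79), ([343.7, 113.7], 0.74), ([254.7, 172.9], 0.68), ([353.2, 107.2], 0.64), ([254.2, 180.3], 0.59)]
blue_seat4 [([268.3, 152.1], 0.95), ([258.2, 167.8], 0.95), ([328.5, 121.6], 0.94), ([263.9, 158.0], 0.88), ([350.6, 109.2], 0.84), ([337.9, 116.0], 0.79), ([343.7, 113.7], 0.74), ([254.7, 172.9], 0.68), ([353.2, 107.2], 0.64), ([254.2, 180.3], 0.59)]
blue_seat5 [([268.3, 152.1], 0.95), ([258.2, 167.8], 0.95), ([328.5, 121.6], 0.94), ([263.9, 158.0], 0.88), ([350.6, 109.2], 0.84), ([337.9, 116.0], 0.79), ([343.7, 113.7], 0.74), ([254.7, 172.9], 0.68), ([353.2, 107.2], 0.64), ([254.2, 180.3], 0.59)]
orange_tray [([214.8, 280.0], 0.56)]
green_pen [([253.3, 172.0], 0.67), ([220.9, 220.7], 0.54)]
```

View pics/top0.png

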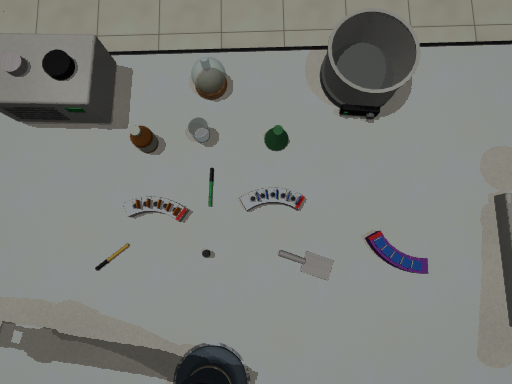

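View pics/side0.png

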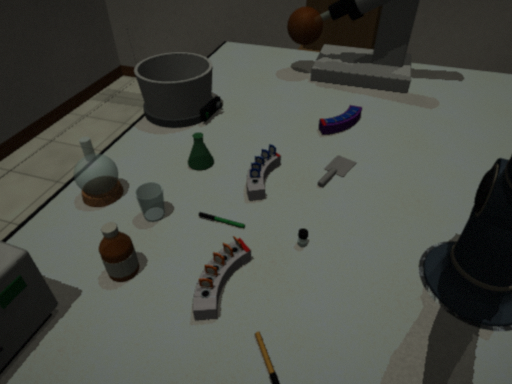

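Run:
```python
import cv2
i=cv2.imread("pics/top0.png");cv2.imwrite("pics/top0z.png",cv2.resize(i[150:300,230:430],None,fx=4,fy=4,interpolation=2))
i=cv2.imread("pics/side0.png");cv2.imwrite("pics/side0z.png",cv2.resize(i[70:220,220:400],None,fx=4,fy=4,interpolation=2))
```

```text
(no output)
```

View pics/top0z.png

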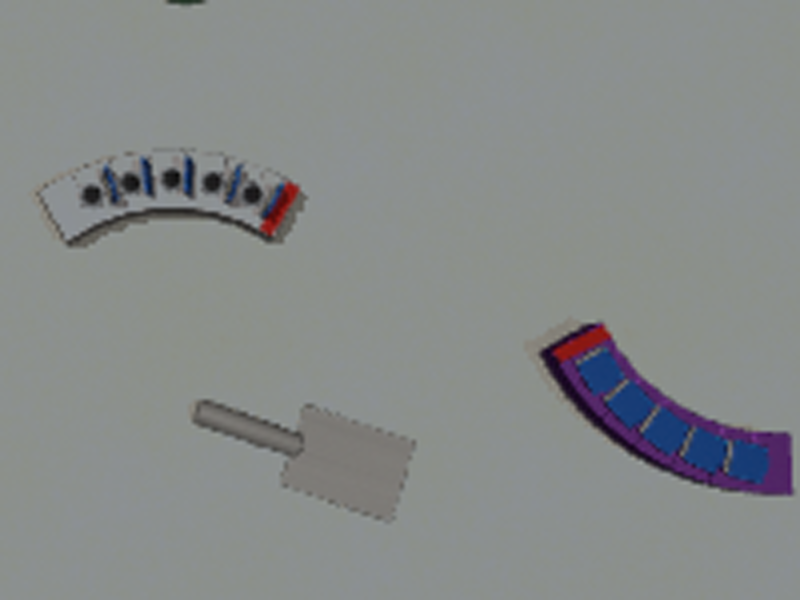

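View pics/side0z.png

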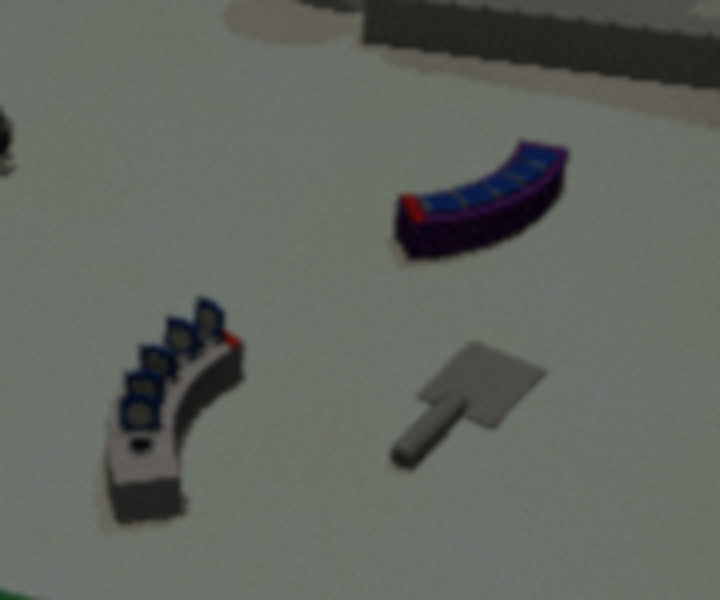

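```bash
cat > h.py <<'E'
import numpy as np,cv2
from scipy.optimize import least_squares
from scipy.spatial.transform import Rotation as R
def proj(p,X):
    T=np.asarray(p["T"]);c=(np.asarray(X)-T[:3,3])@T[:3,:3]
    return np.c_[p["fx"]*c[:,0]/c[:,2]+p["cx"],p["fy"]*c[:,1]/c[:,2]+p["cy"]]
def back(p,uv,z):
    uv=np.atleast_2d(uv).astype(float);T=np.asarray(p["T"])
    d=np.c_[(uv[:,0]-p["cx"])/p["fx"],(uv[:,1]-p["cy"])/p["fy"],np.ones(len(uv))]@T[:3,:3].T
    t=(z-T[2,3])/d[:,2];return T[:3,3]+d*t[:,None]
def arc(pose,r,a,z):
    x,y,th=pose;a=np.atleast_1d(a)
    lx=r*np.cos(a)-.16;ly=r*np.sin(a)
    c,s=np.cos(th),np.sin(th)
    return np.c_[x+c*lx-s*ly,y+s*lx+c*ly,np.full(a.shape,z)]
H=.185/2/.16
def outline(pose,z,h=H):
    a=np.linspace(-h,h,25)
    return np.r_[arc(pose,.183,a,z),arc(pose,.137,a[::-1],z)]
E
python3 - <<'E'
from h import *;import pickle
p=pickle.load(open("top0.pkl","rb"))
m=p["z_map"];print(m[185:210,235:310:4].round(3)[::3])
T=np.asarray(p["T"])
v,u=np.mgrid[0:384,0:512]
P=np.stack([(u-p["cx"])/p["fx"]*m,(v-p["cy"])/p["fy"]*m,m],-1)@T[:3,:3].T+T[:3,3]
sel=(P[...,2]>.025)&(P[...,2]<.05);roi=np.zeros_like(sel);roi[175:215,230:315]=1
Q=P[sel&roi];print(len(Q),Q.mean(0),Q.min(0),Q.max(0))
# fit: distance outside of sector + area
def cost(x):
    g=[]
    c,s=np.cos(x[2]),np.sin(x[2]);d=Q[:,:2]-x[:2];lx=c*d[:,0]+s*d[:,1]+.16;ly=-s*d[:,0]+c*d[:,1]
    r=np.hypot(lx,ly);a=np.arctan2(ly,lx)*.16
    return np.r_[np.maximum(abs(r-.16)-.0225,0),np.maximum(abs(a)-.0915,0)]
f=least_squares(cost,[Q[:,0].mean(),Q[:,1].mean(),0],x_scale=[.01,.01,.1]);print(f.x,f.cost,np.sort(cost(f.x))[-8:])
im=cv2.resize(p["color"][:,:,::-1][150:240,220:330],None,fx=7,fy=7,interpolation=cv2.INTER_CUBIC)
o=((proj(p,outline(f.x,.04))-[220,150]+.5)*7).astype(int)
cv2.polylines(im,[o],True,(0,255,0),1);cv2.imwrite("pics/fit0.png",im)
from workcell import state
s=state();print(R.from_quat(s["ee_rot"]).as_matrix().round(3))
E
```

```text
[[1.182 1.185 1.18  1.184 1.181 1.184 1.179 1.185 1.183 1.183 1.179 1.178
  1.181 1.182 1.181 1.179 1.182 1.177 1.18 ]
 [1.181 1.183 1.186 1.186 1.176 1.18  1.178 1.144 1.138 1.14  1.137 1.14
  1.181 1.178 1.178 1.18  1.181 1.176 1.182]
 [1.181 1.181 1.183 1.184 1.181 1.137 1.139 1.139 1.141 1.14  1.14  1.136
  1.138 1.135 1.138 1.176 1.175 1.177 1.179]
 [1.179 1.178 1.183 1.14  1.139 1.13  1.135 1.133 1.129 1.134 1.136 1.137
  1.132 1.128 1.136 1.133 1.131 1.175 1.176]
 [1.18  1.179 1.135 1.136 1.135 1.136 1.138 1.137 1.119 1.135 1.136 1.133
  1.128 1.108 1.135 1.133 1.106 1.135 1.171]
 [1.173 1.175 1.135 1.131 1.131 1.134 1.134 1.137 1.134 1.132 1.135 1.134
  1.131 1.117 1.136 1.131 1.134 1.169 1.171]
 [1.173 1.173 1.132 1.136 1.137 1.131 1.13  1.143 1.159 1.172 1.169 1.154
  1.134 1.126 1.132 1.125 1.129 1.169 1.171]
 [1.171 1.174 1.174 1.134 1.13  1.154 1.173 1.171 1.175 1.17  1.166 1.169
  1.172 1.17  1.139 1.13  1.128 1.167 1.167]
 [1.169 1.171 1.17  1.132 1.171 1.17  1.168 1.17  1.169 1.171 1.17  1.171
  1.17  1.171 1.17  1.157 1.167 1.169 1.163]]
851 [ 0.55088427 -0.192136    0.04091673] [ 0.51439884 -0.29461887  0.0254272 ] [ 0.58248381 -0.09454785  0.04955768]
[ 0.55900411 -0.19357853 -0.00106457] 0.0002385553080905329 [0.0038648  0.00409653 0.00451206 0.00462651 0.00472435 0.0053165
 0.00557456 0.00593489]
[[-0.    -0.974  0.228]
 [ 0.     0.228  0.974]
 [-1.     0.     0.   ]]
```

View pics/fit0.png

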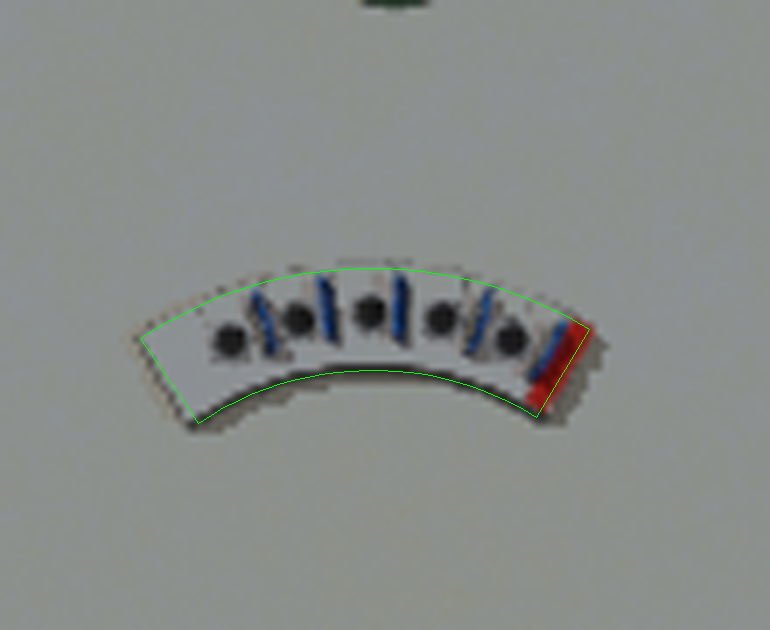

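```bash
cat > plan.py <<'E'
from h import *
from workcell import state
def rows(wps,dec=3):
    s=state();p=s["tcp_pos"];M=R.from_quat(s["ee_rot"])
    print("t",round(s["time"],2),"tcp",p.round(4),"yaw z",np.arctan2(*M.as_matrix()[[1,0],2]).round(3),"xdir",M.as_matrix()[:,0].round(3),"F",s["force"].round(2),"w",round(s["gripper_width"],4),"q",s["qpos"].round(2))
    for x,y,z,a in wps:
        zz=np.array([np.cos(a),np.sin(a),0]);xx=np.array([0,0,-1.]);yy=np.cross(zz,xx)
        Rt=R.from_matrix(np.c_[xx,yy,zz])
        sh=M.inv().apply(np.array([x,y,z])-p)/.5;tu=(M.inv()*Rt).as_rotvec()/2
        print([-1,sh.round(dec+1).tolist(),tu.round(dec).tolist()])
E
python3 -c "
from plan import *
rows([(.42,.42,.25,.7),(.5,.15,.25,.2)])"
```

```text
t 0.9 tcp [0.1537 0.6573 0.2226] yaw z 1.341 xdir [-0.  0. -1.] F [-0.69  0.01  0.19] w 0.0871 q [-1.37  0.47 -0.05  1.53  0.02  1.14 -0.08]
[-1, [-0.0549, -0.6267, -0.3408], [0.32, 0.0, -0.0]]
[-1, [-0.055, -0.9055, -0.8302], [0.57, 0.0, -0.0]]
```

Emit:
{"method": "step_arm", "body": {
  "plan": [
    [-1, [-0.055, -0.627, -0.341], [0.32, 0, 0]],
    [-1, [-0.055, -0.627, -0.341], [0.32, 0, 0]],
    [-1, [-0.055, -0.627, -0.341], [0.32, 0, 0]],
    [-1, [-0.055, -0.627, -0.341], [0.32, 0, 0]],
    [-1, [-0.055, -0.627, -0.341], [0.32, 0, 0]]
  ],
  "squeeze": 5
}}

```text
time: 1.4
tcp_pos: [0.3411, 0.49, 0.2422]
ee_rot: [-0.242, 0.664, 0.242, 0.665]
force: [1.1, 0.3, 0.4]
gripper_width: 0.055
```

```bash
python3 -c "
from plan import *
rows([(.42,.42,.25,.7),(.55,.0,.25,.0)])"
```

```text
t 1.4 tcp [0.3411 0.49   0.2422] yaw z 0.698 xdir [ 0.     0.001 -1.   ] F [1.09 0.35 0.4 ] w 0.055 q [-1.15  0.32  0.15  1.71 -0.05  1.11 -0.29]
[-1, [-0.0156, -0.2087, 0.031], [-0.001, 0.0, -0.0]]
[-1, [-0.016, -1.0194, -0.3094], [0.349, 0.0, -0.0]]
```

Emit:
{"method": "step_arm", "body": {
  "plan": [
    [-1, [-0.016, -0.98, -0.3], [0.35, 0, 0]],
    [-1, [-0.016, -0.98, -0.3], [0.35, 0, 0]],
    [-1, [-0.016, -0.98, -0.3], [0.35, 0, 0]],
    [-1, [-0.016, -0.98, -0.3], [0.35, 0, 0]],
    [-1, [-0.016, -0.98, -0.3], [0.35, 0, 0]]
  ]
}}

```text
time: 1.9
tcp_pos: [0.4386, 0.2597, 0.246]
ee_rot: [0.002, 0.707, -0.001, 0.707]
force: [1.6, 0.2, 1.2]
gripper_width: 0.0149
```

```bash
python3 -c "
from plan import *
rows([(.55,.0,.25,.0),(.52,-.2,.25,-.0)])"
```

```text
t 1.9 tcp [0.4386 0.2597 0.246 ] yaw z -0.004 xdir [ 0.001  0.001 -1.   ] F [1.58 0.16 1.15] w 0.0149 q [-0.95  0.18  0.38  1.91 -0.07  1.07 -0.54]
[-1, [-0.0083, -0.5186, 0.2248], [-0.002, 0.0, -0.0]]
[-1, [-0.0086, -0.9188, 0.1662], [-0.002, 0.0, -0.0]]
```

Emit:
{"method": "step_arm", "body": {
  "plan": [
    [-1, [-0.009, -0.92, 0.166], [0, 0, 0]],
    [-1, [-0.009, -0.92, 0.166], [0, 0, 0]],
    [-1, [-0.009, -0.92, 0.166], [0, 0, 0]],
    [-1, [-0.009, -0.92, 0.166], [0, 0, 0]],
    [-1, [-0.009, -0.92, 0.166], [0, 0, 0]]
  ]
}}

```text
time: 2.4
tcp_pos: [0.4828, 0.0137, 0.2485]
ee_rot: [-0.0, 0.707, 0.001, 0.708]
force: [1.5, -0.0, 0.2]
gripper_width: 0.0006
```

```bash
python3 -c "
from plan import *
rows([(.52,-.2,.25,-.0)])"
```

```text
t 2.4 tcp [0.4828 0.0137 0.2485] yaw z 0.001 xdir [ 0.001  0.001 -1.   ] F [ 1.47 -0.01  0.16] w 0.0006 q [-0.62  0.13  0.57  1.97 -0.08  1.07 -0.02]
[-1, [-0.0033, -0.4275, 0.0739], [0.001, 0.001, -0.0]]
```

Emit:
{"method": "step_arm", "body": {
  "plan": [
    [-1, [-0.003, -0.43, 0.074], [0, 0, 0]],
    [-1, [-0.003, -0.43, 0.074], [0, 0, 0]],
    [-1, [-0.003, -0.43, 0.074], [0, 0, 0]],
    [-1, [-0.003, -0.43, 0.074], [0, 0, 0]],
    [-1, [-0.003, -0.43, 0.074], [0, 0, 0]]
  ]
}}

```text
time: 2.9
tcp_pos: [0.5194, -0.2053, 0.2502]
ee_rot: [0.001, 0.707, -0.003, 0.708]
force: [0.6, -0.4, 0.8]
gripper_width: 0.0005
```

Run:
```python
from plan import *
from workcell import snapshot
import pickle
rows([(.52,-.2,.25,-.0)])
p=snapshot("wrist");pickle.dump(p,open("w1.pkl","wb"))
im=p["color"][:,:,::-1].copy()
pose=[.559,-.1936,-.001]
cv2.polylines(im,[proj(p,outline(pose,.04)).round().astype(int)],True,(0,255,0),1)
cv2.imwrite("pics/w1.png",im);print(p["fx"],np.round(p["T"],3))
```

```text
t 2.9 tcp [ 0.5194 -0.2053  0.2502] yaw z -0.006 xdir [ 0.001 -0.003 -1.   ] F [ 0.61 -0.41  0.81] w 0.0005 q [-0.26  0.29  0.7   1.81 -0.2   1.11  0.5 ]
[-1, [0.0004, 0.0106, 0.0011], [-0.003, 0.001, 0.002]]
270.15742346858696 [[ 1.    -0.006 -0.001  0.52 ]
 [-0.007 -0.959 -0.284 -0.128]
 [ 0.001  0.284 -0.959  0.413]
 [ 0.     0.     0.     1.   ]]
```

View pics/w1.png

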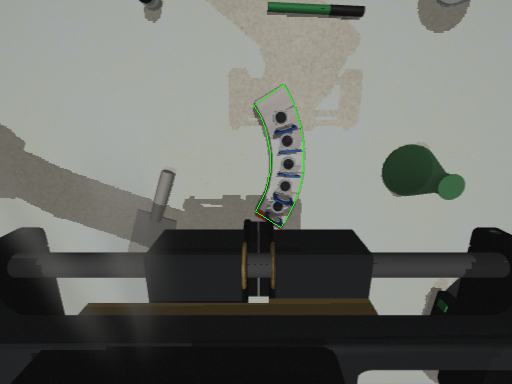

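Run:
```python
from h import *;import pickle
p=pickle.load(open("w1.pkl","rb"))
k=5
im=cv2.resize(p["color"][75:235,225:335,::-1],None,fx=k,fy=k,interpolation=cv2.INTER_CUBIC)[:600*2]
im2=im.copy()
pose=[.559,-.1936,-.001]
cv2.polylines(im2,[((proj(p,outline(pose,.04))-[225,75]+.5)*k).round().astype(int)],True,(0,255,0),1)
h=np.concatenate([arc(pose,r,a,.0425)for a in(-.5,-.3,-.1,.1,.3) for r in(.146,.174)])
q=((proj(p,h)-[225,75]+.5)*k).round().astype(int)
for i in range(0,10,2):cv2.line(im2,tuple(map(int,q[i])),tuple(map(int,q[i+1])),(0,255,255),1)
o=np.hstack([im,im2]);o=cv2.resize(o,None,fx=.72,fy=.72,interpolation=cv2.INTER_AREA);print(o.shape)
cv2.imwrite("pics/w1z.png",o)
```

```text
(576, 792, 3)
```

View pics/w1z.png

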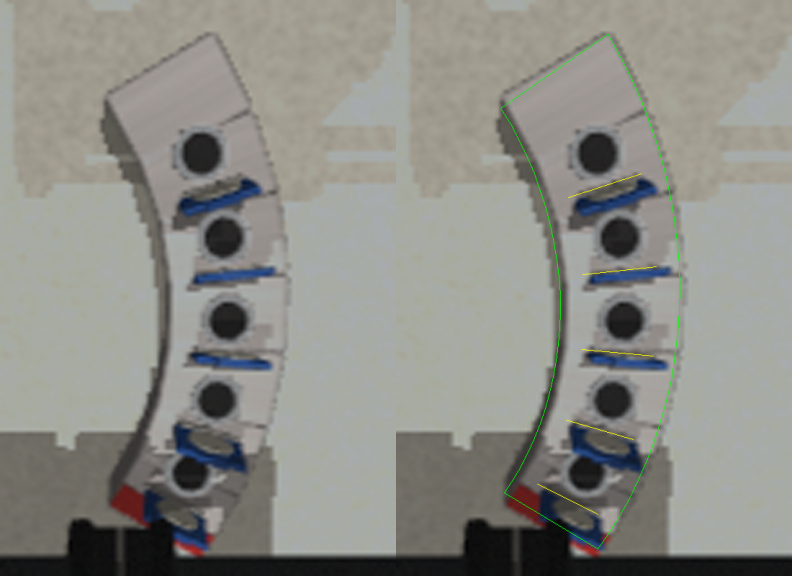

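```bash
python3 -c "
from plan import *
pose=[.559,-.1936,-.001]
P=arc(pose,.16,[-.72],0)[0];print(P)
rows([(P[0],P[1],.12,-.6)])
for a in np.linspace(-.72,.72,10):print(a,arc(pose,.16,[a],0)[0].round(4))
"
```

```text
[ 0.51918343 -0.29906178  0.        ]
t 2.95 tcp [ 0.5195 -0.2064  0.2502] yaw z -0.007 xdir [ 0.001 -0.005 -1.   ] F [-0.08 -3.14  0.23] w 0.0009 q [-0.26  0.29  0.7   1.81 -0.2   1.11  0.5 ]
[-1, [0.2612, -0.1841, 0.0003], [0.296, 0.001, 0.002]]
-0.72 [ 0.5192 -0.2991  0.    ]
-0.5599999999999999 [ 0.5345 -0.2786  0.    ]
-0.39999999999999997 [ 0.5463 -0.2559  0.    ]
-0.24 [ 0.5544 -0.2316  0.    ]
-0.07999999999999996 [ 0.5585 -0.2064  0.    ]
0.08000000000000007 [ 0.5585 -0.1808  0.    ]
0.24 [ 0.5545 -0.1556  0.    ]
0.40000000000000013 [ 0.5464 -0.1313  0.    ]
0.56 [ 0.5346 -0.1086  0.    ]
0.72 [ 0.5194 -0.0881  0.    ]
```

```bash
cat >> plan.py <<'E'
pose=[.559,-.1936,-.001]
def sweep(angles,z):
    rows([(*arc(pose,.16,[a],0)[0][:2],z,a+pose[2]) for a in angles])
E
python3 -c "
from plan import *
sweep([-.76],.1)
"
```

```text
t 2.95 tcp [ 0.5195 -0.2064  0.2502] yaw z -0.007 xdir [ 0.001 -0.005 -1.   ] F [-0.08 -3.14  0.23] w 0.0009 q [-0.26  0.29  0.7   1.81 -0.2   1.11  0.5 ]
[-1, [0.3012, -0.1934, -0.0083], [0.377, 0.002, 0.002]]
```

Emit:
{"method": "step_arm", "body": {
  "plan": [
    [-1, [0, -0.193, -0.008], [0.377, 0.002, 0.002]],
    [-1, [0, -0.193, -0.008], [0.377, 0.002, 0.002]],
    [-1, [0.1, -0.193, -0.008], [0.377, 0.002, 0.002]],
    [-1, [0.2, -0.193, -0.008], [0.377, 0.002, 0.002]],
    [-1, [0.3, -0.193, -0.008], [0.377, 0.002, 0.002]]
  ]
}}

```text
time: 3.45
tcp_pos: [0.5166, -0.2952, 0.0983]
ee_rot: [0.262, 0.658, -0.259, 0.657]
force: [0.5, 0.5, 0.0]
gripper_width: 0.0005
```

```bash
python3 -c "
from plan import *
sweep([-.76],.06)
"
```

```text
t 3.45 tcp [ 0.5166 -0.2952  0.0983] yaw z -0.755 xdir [-0.     0.005 -1.   ] F [0.47 0.54 0.04] w 0.0005 q [-0.1   0.58  0.77  1.88 -0.52  0.89  0.17]
[-1, [0.0764, -0.0152, 0.0095], [0.003, -0.002, -0.002]]
```

Emit:
{"method": "step_arm", "body": {
  "plan": [
    [-1, [0, -0.015, 0.0095], [0.003, -0.002, -0.002]],
    [-1, [0.03, -0.015, 0.0095], [0.003, -0.002, -0.002]],
    [-1, [0.06, -0.015, 0.0095], [0.003, -0.002, -0.002]],
    [-1, [0.076, -0.015, 0.0095], [0.003, -0.002, -0.002]],
    [-1, [0.076, -0.015, 0.0095], [0.003, -0.002, -0.002]]
  ]
}}

```text
time: 3.95
tcp_pos: [0.5145, -0.304, 0.0615]
ee_rot: [0.26, 0.658, -0.26, 0.657]
force: [-1.0, 0.2, 0.1]
gripper_width: 0.0006
```

```bash
python3 -c "
from plan import *
sweep([-.76],.047)
"
```

```text
t 3.95 tcp [ 0.5145 -0.304   0.0615] yaw z -0.754 xdir [-0.002  0.    -1.   ] F [-0.95  0.2   0.11] w 0.0006 q [-0.06  0.63  0.73  1.9  -0.56  0.83  0.22]
[-1, [0.0291, 0.0009, 0.0003], [0.004, -0.001, 0.0]]
```

Emit:
{"method": "step_arm", "body": {
  "plan": [
    [-1, [0.015, 0.001, 0], [0.004, 0, 0]],
    [-1, [0.029, 0.001, 0], [0.004, 0, 0]],
    [-1, [0.029, 0.001, 0], [0.004, 0, 0]],
    [-1, [0.029, 0.001, 0], [0.004, 0, 0]]
  ]
}}

```text
time: 4.35
tcp_pos: [0.5146, -0.304, 0.0469]
ee_rot: [0.263, 0.657, -0.264, 0.656]
force: [-0.1, 0.1, -0.5]
gripper_width: 0.0007
```

Run:
```python
from plan import *
from workcell import snapshot
sweep([-.73,-.70,-.67,-.64,-.61],.047)
p=snapshot("side");cv2.imwrite("pics/s2.png",cv2.resize(p["color"][90:215,220:330,::-1],None,fx=5,fy=4.8,interpolation=2))
for i in range(4): print(state()["tcp_pos"].round(4))
```

```text
t 4.35 tcp [ 0.5146 -0.304   0.0469] yaw z -0.763 xdir [-0.002 -0.001 -1.   ] F [-0.07  0.11 -0.49] w 0.0007 q [-0.05  0.65  0.72  1.9  -0.58  0.81  0.22]
[-1, [-0.0002, 0.0103, -0.0001], [-0.016, -0.001, 0.001]]
[-1, [-0.0002, 0.0199, -0.0006], [-0.031, -0.001, 0.001]]
[-1, [-0.0002, 0.0294, -0.0013], [-0.046, -0.001, 0.001]]
[-1, [-0.0002, 0.039, -0.0023], [-0.061, -0.001, 0.001]]
[-1, [-0.0002, 0.0485, -0.0036], [-0.076, -0.001, 0.001]]
[ 0.5147 -0.3041  0.0471]
[ 0.5147 -0.3041  0.0471]
[ 0.5147 -0.3041  0.0471]
[ 0.5147 -0.3041  0.0471]
```

View pics/s2.png

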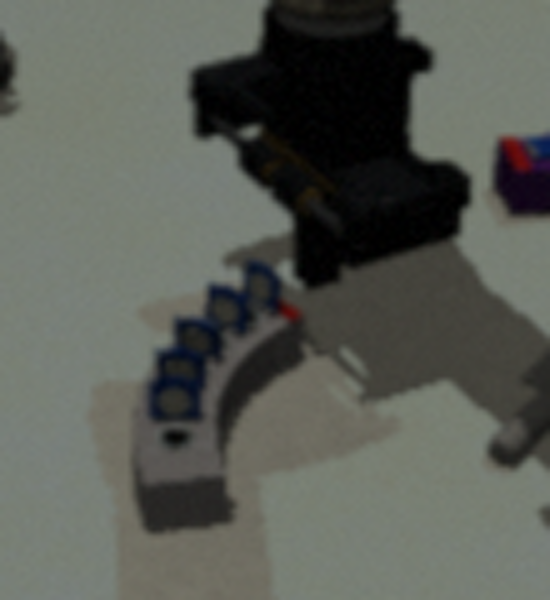

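Emit:
{"method": "step_arm", "body": {
  "plan": [
    [-1, [0, 0.0103, 0], [-0.016, 0, 0]],
    [-1, [0, 0.02, -0.0006], [-0.031, 0, 0]],
    [-1, [0, 0.0294, -0.0013], [-0.046, 0, 0]],
    [-1, [0, 0.039, -0.0023], [-0.061, 0, 0]],
    [-1, [0, 0.0485, -0.0036], [-0.076, 0, 0]]
  ]
}}

```text
time: 4.9
tcp_pos: [0.5305, -0.2848, 0.047]
ee_rot: [0.211, 0.675, -0.212, 0.674]
force: [-1.0, 0.1, -0.1]
gripper_width: 0.0005
```

Run:
```python
from plan import *
sweep([-.58,-.55,-.52,-.49,-.46],.047)
```

```text
t 4.9 tcp [ 0.5305 -0.2848  0.047 ] yaw z -0.608 xdir [-0.002 -0.001 -1.   ] F [-0.95  0.06 -0.12] w 0.0005 q [-0.06  0.64  0.68  1.89 -0.55  0.8   0.3 ]
[-1, [-0.0001, 0.0083, -0.0003], [-0.014, -0.001, 0.001]]
[-1, [-0.0001, 0.0179, -0.0007], [-0.029, -0.001, 0.001]]
[-1, [-0.0001, 0.0275, -0.0014], [-0.044, -0.001, 0.001]]
[-1, [-0.0001, 0.037, -0.0024], [-0.059, -0.001, 0.001]]
[-1, [-0.0001, 0.0466, -0.0036], [-0.074, -0.001, 0.001]]
```

Tracking is good. Sweep onward.

Emit:
{"method": "step_arm", "body": {
  "plan": [
    [-1, [0, 0.0083, -0.0003], [-0.014, 0, 0]],
    [-1, [0, 0.018, -0.0007], [-0.029, 0, 0]],
    [-1, [0, 0.0275, -0.0014], [-0.044, 0, 0]],
    [-1, [0, 0.037, -0.0024], [-0.059, 0, 0]],
    [-1, [0, 0.0466, -0.0036], [-0.074, 0, 0]]
  ]
}}

```text
time: 5.4
tcp_pos: [0.5423, -0.2644, 0.0468]
ee_rot: [0.161, 0.689, -0.161, 0.688]
force: [-0.3, -0.2, -0.1]
gripper_width: 0.0005
```

Run:
```python
from plan import *
sweep([-.43,-.40,-.37,-.34,-.31],.047)
```

```text
t 5.4 tcp [ 0.5423 -0.2644  0.0468] yaw z -0.46 xdir [-0.002 -0.    -1.   ] F [-0.26 -0.16 -0.15] w 0.0005 q [-0.07  0.63  0.64  1.89 -0.52  0.79  0.39]
[-1, [-0.0004, 0.0092, 0.0001], [-0.015, -0.001, 0.0]]
[-1, [-0.0004, 0.0188, -0.0003], [-0.03, -0.001, 0.0]]
[-1, [-0.0005, 0.0284, -0.001], [-0.045, -0.001, 0.0]]
[-1, [-0.0005, 0.0379, -0.002], [-0.06, -0.001, 0.0]]
[-1, [-0.0005, 0.0474, -0.0033], [-0.075, -0.001, 0.0]]
```

Emit:
{"method": "step_arm", "body": {
  "plan": [
    [-1, [-0.0004, 0.0092, 0], [-0.015, 0, 0]],
    [-1, [-0.0004, 0.0188, -0.0003], [-0.03, 0, 0]],
    [-1, [-0.0004, 0.0284, -0.001], [-0.045, 0, 0]],
    [-1, [-0.0004, 0.038, -0.002], [-0.06, 0, 0]],
    [-1, [-0.0004, 0.0474, -0.0033], [-0.075, 0, 0]]
  ]
}}

```text
time: 5.9
tcp_pos: [0.5512, -0.2428, 0.0471]
ee_rot: [0.109, 0.699, -0.11, 0.698]
force: [-0.4, 0.5, 0.6]
gripper_width: 0.0006
```

Run:
```python
from plan import *
from workcell import snapshot
sweep([-.28,-.25,-.22,-.19,-.16],.047)
p=snapshot("side");cv2.imwrite("pics/s3.png",cv2.resize(p["color"][90:215,220:330,::-1],None,fx=5,fy=4.8,interpolation=2))
```

```text
t 5.9 tcp [ 0.5512 -0.2428  0.0471] yaw z -0.311 xdir [-0.002 -0.    -1.   ] F [-0.4   0.46  0.57] w 0.0006 q [-0.09  0.62  0.6   1.89 -0.48  0.78  0.47]
[-1, [0.0001, 0.0104, -0.0002], [-0.015, -0.001, 0.0]]
[-1, [0.0001, 0.02, -0.0006], [-0.03, -0.001, 0.0]]
[-1, [0.0001, 0.0296, -0.0013], [-0.045, -0.001, 0.0]]
[-1, [0.0001, 0.0392, -0.0023], [-0.06, -0.001, 0.0]]
[-1, [0.0001, 0.0487, -0.0036], [-0.075, -0.001, 0.0]]
```

View pics/s3.png

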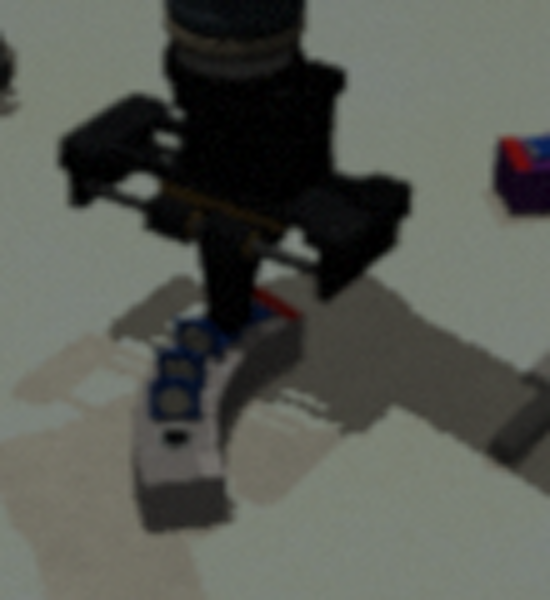

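The side view shows lid 1 shut (around 265,310), lid 2 folding under the fingers, lids 3–5 still up, and the tray unmoved.

Emit:
{"method": "step_arm", "body": {
  "plan": [
    [-1, [0, 0.0104, -0.0002], [-0.015, 0, 0]],
    [-1, [0, 0.02, -0.0006], [-0.03, 0, 0]],
    [-1, [0, 0.0296, -0.0013], [-0.045, 0, 0]],
    [-1, [0, 0.0392, -0.0023], [-0.06, 0, 0]],
    [-1, [0, 0.0487, -0.0036], [-0.075, 0, 0]]
  ]
}}

```text
time: 6.45
tcp_pos: [0.5569, -0.2196, 0.0471]
ee_rot: [0.056, 0.705, -0.057, 0.704]
force: [-0.2, -0.7, 1.6]
gripper_width: 0.0009
```

Run:
```python
from plan import *
sweep([-.13,-.10,-.07,-.04,-.01],.047)
```

```text
t 6.45 tcp [ 0.5569 -0.2196  0.0471] yaw z -0.161 xdir [-0.002 -0.002 -1.   ] F [-0.22 -0.68  1.56] w 0.0009 q [-0.1   0.61  0.56  1.89 -0.45  0.77  0.55]
[-1, [0.0003, 0.0107, -0.0002], [-0.015, -0.001, 0.001]]
[-1, [0.0003, 0.0203, -0.0007], [-0.03, -0.001, 0.001]]
[-1, [0.0002, 0.0299, -0.0014], [-0.045, -0.001, 0.001]]
[-1, [0.0002, 0.0394, -0.0024], [-0.06, -0.001, 0.001]]
[-1, [0.0002, 0.0489, -0.0037], [-0.075, -0.001, 0.001]]
```

Emit:
{"method": "step_arm", "body": {
  "plan": [
    [-1, [0.0001, 0.0107, -0.0002], [-0.015, 0, 0]],
    [-1, [0.0001, 0.0203, -0.0007], [-0.03, 0, 0]],
    [-1, [0.0001, 0.03, -0.0014], [-0.045, 0, 0]],
    [-1, [0.0001, 0.0394, -0.0024], [-0.06, 0, 0]],
    [-1, [0.0001, 0.0489, -0.0037], [-0.075, 0, 0]]
  ]
}}

```text
time: 6.95
tcp_pos: [0.559, -0.1944, 0.0469]
ee_rot: [0.004, 0.708, -0.004, 0.706]
force: [-0.4, -0.1, 0.1]
gripper_width: 0.0006
```

Run:
```python
from plan import *
sweep([.02,.05,.08,.11,.14],.047)
```

```text
t 6.95 tcp [ 0.559  -0.1944  0.0469] yaw z -0.01 xdir [-0.002 -0.    -1.   ] F [-0.38 -0.07  0.09] w 0.0006 q [-0.12  0.59  0.52  1.91 -0.42  0.75  0.63]
[-1, [-0.0002, 0.008, -0.0001], [-0.015, -0.001, 0.0]]
[-1, [-0.0002, 0.0176, -0.0005], [-0.03, -0.001, 0.0]]
[-1, [-0.0002, 0.0272, -0.0012], [-0.045, -0.001, 0.0]]
[-1, [-0.0002, 0.0367, -0.0022], [-0.06, -0.001, 0.0]]
[-1, [-0.0002, 0.0462, -0.0035], [-0.075, -0.001, 0.0]]
```

Emit:
{"method": "step_arm", "body": {
  "plan": [
    [-1, [-0.0002, 0.008, 0], [-0.015, 0, 0]],
    [-1, [-0.0002, 0.0176, -0.0005], [-0.03, 0, 0]],
    [-1, [-0.0002, 0.0272, -0.0012], [-0.045, 0, 0]],
    [-1, [-0.0002, 0.0367, -0.0022], [-0.06, 0, 0]],
    [-1, [-0.0002, 0.0462, -0.0035], [-0.075, 0, 0]]
  ]
}}

```text
time: 7.45
tcp_pos: [0.5574, -0.1711, 0.047]
ee_rot: [-0.049, 0.706, 0.049, 0.705]
force: [-0.7, -1.1, -0.0]
gripper_width: 0.0005
```

Run:
```python
from plan import *
from workcell import snapshot
sweep([.17,.20,.23,.26,.29],.047)
p=snapshot("side");cv2.imwrite("pics/s4.png",cv2.resize(p["color"][90:215,220:330,::-1],None,fx=5,fy=4.8,interpolation=2))
```

```text
t 7.45 tcp [ 0.5574 -0.1711  0.047 ] yaw z 0.14 xdir [-0.002 -0.    -1.   ] F [-0.66 -1.06 -0.02] w 0.0005 q [-0.13  0.57  0.49  1.93 -0.38  0.74  0.71]
[-1, [-0.0, 0.0093, -0.0001], [-0.015, -0.001, -0.0]]
[-1, [-0.0, 0.0189, -0.0006], [-0.03, -0.001, -0.0]]
[-1, [-0.0, 0.0285, -0.0013], [-0.045, -0.001, -0.0]]
[-1, [-0.0, 0.038, -0.0023], [-0.06, -0.001, -0.0]]
[-1, [-0.0, 0.0475, -0.0035], [-0.075, -0.001, -0.0]]
```

View pics/s4.png

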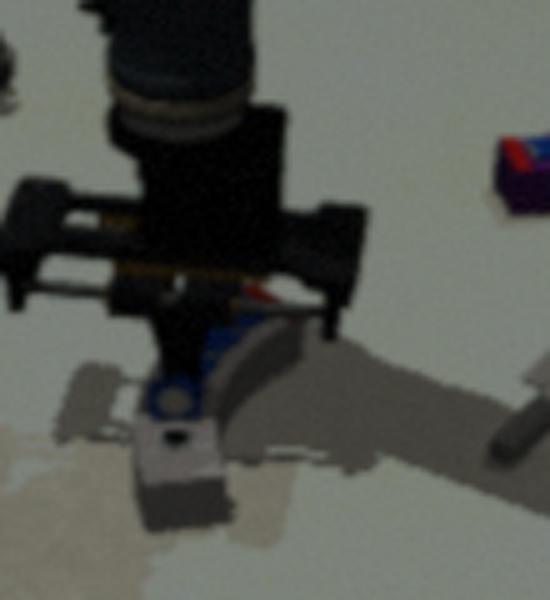

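The tray has not moved; lids 1–3 are down, 4 is folding, and 5 is still up at (175,400).

Emit:
{"method": "step_arm", "body": {
  "plan": [
    [-1, [0, 0.0093, -0.0001], [-0.015, 0, 0]],
    [-1, [0, 0.0189, -0.0006], [-0.03, 0, 0]],
    [-1, [0, 0.0285, -0.0013], [-0.045, 0, 0]],
    [-1, [0, 0.038, -0.0023], [-0.06, 0, 0]],
    [-1, [0, 0.0475, -0.0035], [-0.075, 0, 0]]
  ]
}}

```text
time: 8.0
tcp_pos: [0.5524, -0.1481, 0.047]
ee_rot: [-0.102, 0.7, 0.102, 0.699]
force: [-0.7, -1.2, -0.4]
gripper_width: 0.0007
```

Run:
```python
from plan import *
sweep([.32,.35,.38,.41,.44],.047)
```

```text
t 8.0 tcp [ 0.5524 -0.1481  0.047 ] yaw z 0.289 xdir [-0.002 -0.    -1.   ] F [-0.69 -1.17 -0.37] w 0.0007 q [-0.15  0.55  0.45  1.95 -0.35  0.72  0.8 ]
[-1, [0.0001, 0.0101, -0.0001], [-0.015, -0.001, -0.0]]
[-1, [0.0001, 0.0197, -0.0006], [-0.03, -0.001, -0.0]]
[-1, [0.0001, 0.0293, -0.0013], [-0.045, -0.001, -0.0]]
[-1, [0.0001, 0.0388, -0.0023], [-0.06, -0.001, -0.0]]
[-1, [0.0001, 0.0483, -0.0036], [-0.075, -0.001, -0.0]]
```

Emit:
{"method": "step_arm", "body": {
  "plan": [
    [-1, [0, 0.0101, -0.0001], [-0.015, 0, 0]],
    [-1, [0, 0.0197, -0.0006], [-0.03, 0, 0]],
    [-1, [0, 0.0293, -0.0013], [-0.045, 0, 0]],
    [-1, [0, 0.0388, -0.0023], [-0.06, 0, 0]],
    [-1, [0, 0.0483, -0.0036], [-0.075, 0, 0]]
  ]
}}

```text
time: 8.5
tcp_pos: [0.5438, -0.1255, 0.047]
ee_rot: [-0.154, 0.691, 0.154, 0.689]
force: [-0.0, -0.6, -0.3]
gripper_width: 0.001
```

Run:
```python
from plan import *
sweep([.47,.50,.53,.56,.59],.047)
```

```text
t 8.5 tcp [ 0.5438 -0.1255  0.047 ] yaw z 0.44 xdir [-0.002 -0.    -1.   ] F [-0.04 -0.64 -0.35] w 0.001 q [-0.16  0.52  0.41  1.98 -0.31  0.7   0.88]
[-1, [0.0, 0.0096, 0.0], [-0.015, -0.001, -0.0]]
[-1, [0.0, 0.0192, -0.0004], [-0.03, -0.001, -0.0]]
[-1, [0.0, 0.0288, -0.0011], [-0.045, -0.001, -0.0]]
[-1, [0.0, 0.0383, -0.0021], [-0.06, -0.001, -0.0]]
[-1, [0.0, 0.0478, -0.0034], [-0.075, -0.001, -0.0]]
```

Emit:
{"method": "step_arm", "body": {
  "plan": [
    [-1, [0, 0.0096, 0], [-0.015, 0, 0]],
    [-1, [0, 0.0192, -0.0004], [-0.03, 0, 0]],
    [-1, [0, 0.0288, -0.0011], [-0.045, 0, 0]],
    [-1, [0, 0.0383, -0.0021], [-0.06, 0, 0]],
    [-1, [0, 0.0478, -0.0034], [-0.075, 0, 0]]
  ]
}}

```text
time: 9.0
tcp_pos: [0.5321, -0.1047, 0.0471]
ee_rot: [-0.205, 0.677, 0.205, 0.676]
force: [0.5, 0.1, -0.2]
gripper_width: 0.0003
```

Emit:
{"method": "step_arm", "body": {
  "plan": [
    [-1, [0, 0.0096, 0], [0, 0, 0]],
    [-1, [0, 0.0192, 0], [0, 0, 0]],
    [-1, [0, 0.03, 0], [0, 0, 0]],
    [-1, [0, 0.04, 0], [0, 0, 0]],
    [-1, [0, 0.05, 0], [0, 0, 0]]
  ]
}}

```text
time: 9.5
tcp_pos: [0.5183, -0.0838, 0.0471]
ee_rot: [-0.205, 0.678, 0.205, 0.676]
force: [0.5, -0.4, 0.2]
gripper_width: 0.0004
```

Emit:
{"method": "step_arm", "body": {
  "plan": [
    [-1, [-0.05, 0.01, 0], [0, 0, 0]],
    [-1, [-0.12, 0.02, 0], [0, 0, 0]],
    [-1, [-0.2, 0.04, -0.05], [0, 0, 0]],
    [-1, [-0.3, 0.06, -0.1], [0, 0, 0]],
    [-1, [-0.36, 0.08, -0.1], [0, 0, 0]]
  ]
}}

```text
time: 10.0
tcp_pos: [0.4529, -0.0802, 0.229]
ee_rot: [-0.203, 0.678, 0.203, 0.677]
force: [0.5, -0.3, 0.5]
gripper_width: 0.0006
```

Run:
```python
from plan import *
from workcell import snapshot
rows([])
a=[]
for n in("top","side"):
    p=snapshot(n);cv2.imwrite(f"pics/{n}5.png",p["color"][:,:,::-1])
    if n=="top":
        x=p["color"][170:220,235:315,::-1];q=((proj(p,outline(pose,.04))-[235,170]+.5)*8).astype(int)
        a=cv2.resize(x,None,fx=8,fy=8,interpolation=2);cv2.polylines(a,[q],True,(0,255,0),1);cv2.imwrite("pics/t5z.png",a)
    else: cv2.imwrite("pics/s5z.png",cv2.resize(p["color"][90:215,220:330,::-1],None,fx=5,fy=4.8,interpolation=2))
```

```text
t 10.0 tcp [ 0.4529 -0.0802  0.229 ] yaw z 0.583 xdir [-0.002 -0.    -1.   ] F [ 0.49 -0.28  0.51] w 0.0006 q [-0.36  0.1   0.48  2.03 -0.06  1.02  0.73]
```

View pics/s5z.png

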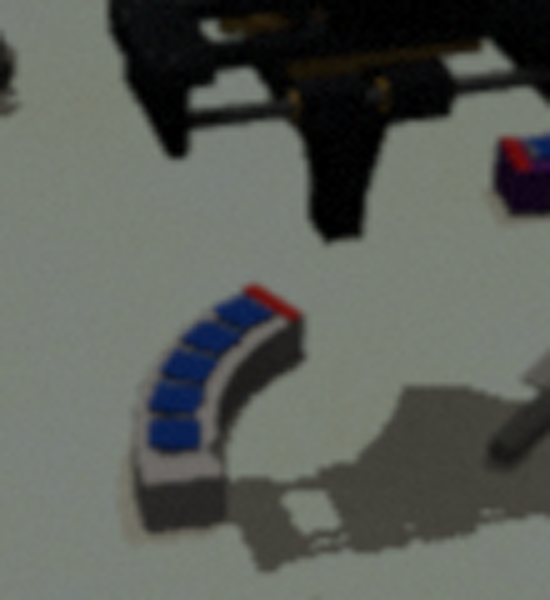

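View pics/t5z.png

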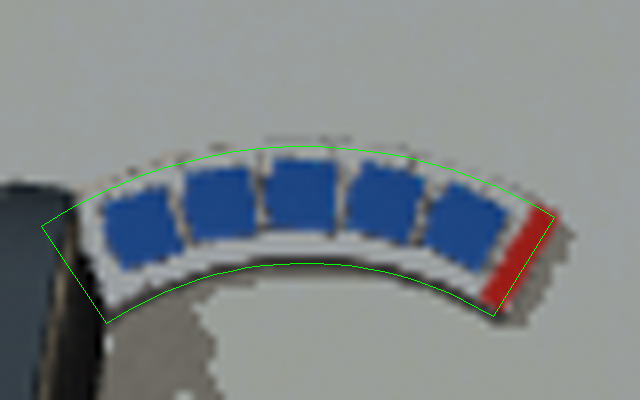

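View pics/top5.png

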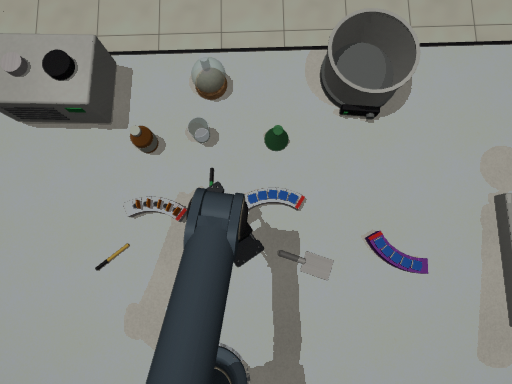

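View pics/side5.png

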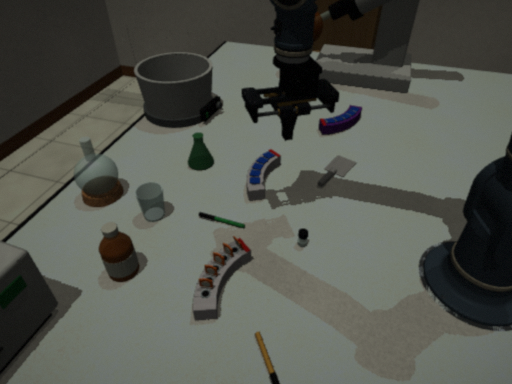

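Both views show five blue lids flat, the tray in place, the orange lids still open and the rest undisturbed. The gripper is well clear.

```bash
python3 -c "
from workcell import *
s=state();print(s['time'],s['tcp_pos'],abs(s['joint_velocities']).max());print(hand_in())"
```

```text
10.1 [ 0.45686091 -0.07826158  0.23184246] 0.07735073512668761
the job is handed in; nothing more can be done
None
```

I swept the closed fingertips along the blue tray's arc, 2 mm above the shut-lid height (z ≈ 47 mm). All five lids folded shut in order from the red-striped end, and I then lifted away and handed in at about 10.1 s.

- **Blue tray:** the last top and side pictures show all five lids flat. The red end and curved edges still match the outline fitted before the sweep, so the tray has not visibly moved; the arm covers its far corner in the top view. The lids may rest up to roughly 0.07 rad from fully flat. That is an estimate from the skim height, because I did not measure the lid angles.
- **Everything else:** the orange lids are still open and the other items look undisturbed. The arm partly hides the green pen and hides the vial in the top view, but both show in place in the side view.
- **Forces and clearance:** the wrist forces I read during the sweep stayed below about 2 N. The fingertips finished about 0.23 m above the bench, touching nothing.
- **Arm still settling:** the arm had not come fully to rest when I handed in (fastest joint 0.08 rad/s).

No check failed or disagreed with another.

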